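# Release a bearing tray and hold it level at the gauge

## Robot

A 7-joint arm with a two-finger parallel gripper is mounted at the origin on the work surface. World frame = base frame: x ahead of the robot, y to its left, z up, the work surface at z = 0. Lengths are in m, angles in rad, forces in N, time in s.
With the tool pointing down it reaches from about 0.425 to 0.925 m from the base axis. Payload 6.8 kg.
Tool frame: the origin (TCP) lies at the very end of the fingers, on their centre line; the grasp point (between the pads) lies 19 mm behind it (arm.pinch_z is the distance from the TCP to the grasp point, in m); z points along the fingers, y is the direction in which the jaws open and shut (so a half turn about z gives the same grasp; the last joint's range is limited). The gripper opens to 88 mm and grips with 3 to 60 N. Pads are 20 mm wide; open, the fingers measure 115 mm over their backs; the gripper's body (75 mm by 178 mm) begins 61 mm behind the grasp point.
Start: joints at [-1.313, 0.477, 0.022, 1.555, -0.011, 1.109, -0.083], TCP at [0.241, 0.63, 0.195] pointing down, gripper open.
Joint ranges: [-2.96, 2.96], [-0.34, 2.1], [-1.41, 1.46], [0.24, 2.44], [-1.37, 4.51], [0.17, 1.92], [-2.96, 2.96]. Speed limits (rad/s): [2.39, 2.39, 3.14, 3.14, 3.14, 3.14, 3.14].

## Interface

Orientations are given as [roll, pitch, yaw] about the fixed x, y, z axes, in that order (R = Rz(yaw) Ry(pitch) Rx(roll)).
In Python, from workcell import telemetry, grab_frame, close_job, arm gives the robot as it stands. The module is installed in compiled form; this text tells all that it offers.
- The arm moves only by the tool servo_tool, never from a script. Its argument "motion" is a list of rows, each a list of 6 numbers: the shift along the tool's x, y, z in mm, then the turn, a rotation vector about the tool's x, y, z in degrees. A call has 1 to 12 rows; each row is the pose to reach, as a shift and turn from the pose commanded when the call began, along the tool's axes at that moment; what a row does not reach only later rows make up. A row lasts 1/8 s, in which the tool goes at most 62.5 mm and 10.7 degrees, less where a joint would pass 70% of its speed; a pose out of reach is approached as far as the arm can. A call with a gripper value outside its range is refused whole. "fingers" is the opening, from -1 (shut) to 1 (fully open), set as the call begins (left out, the last holds). The fingers move at their own pace and stop on an object; the grip force is fixed at half the most. Time passes only in rows, so rows that repeat a pose let the fingers close. It gives the time, the measured TCP pose, the force and the opening at its end, in the units of the state.
- telemetry.get_state(): the state, without advancing time (a new reading comes with each control period).
- grab_frame(name): name is "scene" or "side" or "wrist"; returns a dict with "image" (480x640x3 uint8, red, green, blue), "K" (3x3 intrinsics, pixels), "R" (3x3) and "t" (3): a world point X has camera coordinates R X + t; the wrist camera has in their place "hand_eye" (4x4, takes a point from camera to tool coordinates, whose origin is the TCP and whose axes are the flange's). Camera axes: x right, y down, z forward; pixel columns grow to the right and rows downward; lengths in m; the calibration is good to about 2 mm. A picture is of the moment at which its call begins: read the wrist's pose just before it. There is no depth.
- close_job(): hands the job in, once; it reports no verdict.
The state is a dict: "t": time; "qpos": joint angles; "qvel": joint speeds; "joint_torque": joint torques, N m; "eef_pos": TCP position; "orientation": TCP orientation; "wrist_force": force on the tool from outside, world axes, zero at the start; "wrist_torque": the same for the moment, N m; "width": opening from 0.0 (shut) to 1.0 (fully open).
Only numpy, scipy, OpenCV 4.12 (cv2) and the standard library are available. Lean on these libraries where they do the work, as an engineer would, in place of code of your own. Each camera call takes 0.05 s, during which the arm holds its last target.

## Task

Push the red sprung lever of the nest down until it clicks and stays down by itself, which swings the yellow latch off the blue bearing tray. Then lift the tray out by its upright handle and carry it, without letting the loose steel ball roll out of its shallow pocket, to the gauge with the yellow disc; finish still holding it there, level and at rest, with the tray over the middle of the yellow disc at about the height of the gauge's amber lens and touching nothing but the gripper. Leave the lever down, and leave the other parts on the bench where they are.

Things in the scene. Friction and masses are not known exactly. Their poses are not given: they have to be found in the camera images.
- nest: Fixed dark steel plate 250 x 110 x 10 mm in which the tray sits. Origin: on the bench (z = 0) under the middle of the tray's seat; +x points from the tray to the lever, z up. The plate spans x = -75 to 175 mm; the tray rests on its top, 10 mm up, between locators 19 mm high with 2.5 mm play all round. Two grey cheeks carry the lever: x = 98 to 142 mm, 78 mm high.
- release_lever (a joint): Sprung lever's angle (rad): 0 up, latch shut; 0.55 down on its stop, latch aside. Pivot along nest y at nest x = 118 mm, 65 mm above the bench. The spring lifts the pad with 12 N when up, falling to none at 0.42; beyond that it snaps on and stays on its stop with 3 to 4 N.
- latch_tip (a point): Tip of the yellow latch finger, 12 mm wide, 7 mm thick, on an upright pin at nest x = 88 mm. It reaches 12 mm over the tray's +x edge, 1.5 mm above the plate, and blocks it. It is geared to the lever and swings 80 degrees aside when the lever is down.
- lever_pad (a point): Middle of the top face of the red pad, 36 x 36 mm, 12 mm thick, at the lever's free end, 85 mm from the pivot. Up: at nest x = 198 mm, 94 mm above the bench, the face sloping up away from the tray at 0.275 rad. Fully down: nest x = 201 mm, 48 mm above the bench, sloping down at 0.275 rad. Pressed straight down from above.
- tray: Blue tray, plate 130 (x) x 80 (y) x 8 mm, 0.2 to 0.35 kg. Origin: centre of its underside; z up. It starts in the nest, its x axis along the nest's. Ball pocket at its -x end; a fixed steel bearing, 28 mm across, 8 mm high, at x = 36 mm; upright aluminium handle in the middle.
- tray_handle (a point): Grasp point on the tray's upright handle, 38 mm above the tray's underside, on its centre. The handle is a fin 36 mm long (tray x), 12 mm thick (tray y), from the plate's top (8 mm) to 53 mm above the underside. Pinch it from above with the fingers closing along tray y.
- pocket (a point): Where the ball's centre lies in the middle of its pocket: tray x = -40 mm, 19 mm above the tray's underside. The pocket is flat with a white rim, 34 mm inner and 40 mm outer diameter, only 2.5 mm high. The ball can roll 10 mm off the middle inside; past about 35 degrees of tilt, or with jerks, it climbs out.
- ball_center (a point): Centre of the loose bright steel ball, diameter 22 mm, 44 g.
- yellow_gauge: Fixed gauge with a yellow disc, 110 mm across, 6 mm thick. Origin: on the bench under the disc's centre; +x points to its post, 16 mm square at x = 110 mm, with a black head (34 x 44 x 36 mm, front face at x = 95 mm, top 128 mm above the bench). The amber lens in the head looks along -x, 110 mm above the bench.
- yellow_gauge_centre (a point): Centre of the yellow disc's top face, 6 mm above the bench.
- green_gauge: The same gauge with a green disc; not used. The two may stand in either place.
- motor: Bystander: upright black motor, diameter 76 mm, 99 mm high; origin under its centre.
- oil_bottle: Bystander: white bottle with blue cap, diameter 48 mm, 120 mm high; origin under its centre.
- collar: Bystander: steel collar, outer diameter 42 mm, 18 mm high; origin under its centre.
- spare_bearing: Bystander: dark steel bearing ring, outer diameter 52 mm, 14 mm high; origin under its centre.
- screwdriver: Bystander: screwdriver lying on the bench along its x axis.
- spanner: Bystander: spanner lying on the bench along its x axis.
Not all that is in view belongs to the job. Leave any green look-alike of the tray alone.

How it is judged:
On the way, in this order (a step that is already met when the one before it is completed fails the run):
1. the lever is pressed down past its click, the tray still in the nest (value of joint release_lever above 0.5 rad and height (world z) of tray below 0.02 m), for 0.2 s.
2. the tray is lifted out of the nest in the gripper, the lever staying down by itself and the ball in its pocket (value of joint release_lever above 0.5 rad and contact force between the fingers and tray above 1 N and distance between ball_center and pocket below 0.016 m and height (world z) of tray above 0.04 m), for 0.2 s.
At the end, for the whole second after the job is handed in: The gripper holds the tray at rest (under 20 mm/s), within 7 degrees of level, its centre within 30 mm of the yellow disc's centre from above, its underside 70 to 150 mm above the bench (lens at 110 mm), clear of the gauge; ball in its pocket, lever still down (over 0.5 rad) (value of joint release_lever above 0.5 rad and contact force between the fingers and tray above 1 N and distance between ball_center and pocket below 0.016 m and horizontal distance between tray and yellow_gauge_centre below 0.03 m and height (world z) of tray between 0.07 and 0.15 m and angle between tray's own z axis and vertical below 0.12 rad and linear speed of tray below 0.02 m/s and contact force between tray and yellow_gauge below 0.05 N); the arm keeps its last pose, push and grip.
It fails at once if the ball leaves its pocket on the tray (distance between ball_center and pocket above 0.018 m).
It fails at once if a bystander is moved by more than 30 mm or knocked over (distance of any of motor, oil_bottle, collar, spare_bearing, screwdriver, spanner from where it was at the start of the episode above 0.03 m or angle between any of motor, oil_bottle, collar, spare_bearing's own z axis and vertical above 0.5 rad).
It also fails if it takes over 64 s, if anything falls off the work surface, if the arm or the gripper's body presses on something with over 40 N, if the wrist force passes 120 N, or if a joint passes its speed limit or range.

## Working session

There is one attempt and no reset: what is moved stays moved. The work goes in short steps, Python scripts to look and compute and a tool call to move; the robot and the scene stay as the last step left them, time stands still between calls to the robot, and variables do not carry over. Pictures are saved under pics/ and viewed, and the job is handed in when it is done.

Besides the shell and the picture viewer there is one more tool, called after "Call:" in YAML: its name, and indented under it one key for each argument. servo_tool: Moves the arm, as the interface text tells. Its arguments: {"type":"object","properties":{"motion":{"type":"array","items":{"type":"array","items":{"type":"number"}}},"fingers":{"type":"number"}},"required":["motion"]}

```bash
mkdir -p pics
python3 - <<'E'
from workcell import telemetry, grab_frame, arm
import cv2,pickle
print(telemetry.get_state()); print(arm.pinch_z,[a for a in dir(arm) if a[0]!='_'])
for n in ["scene","side","wrist"]:
    f=grab_frame(n); cv2.imwrite(f"pics/{n}0.png",f["image"][:,:,::-1]); pickle.dump(f,open(f"{n}0.pkl","wb"))
    print(n,{k:v for k,v in f.items() if k!="image"})
E
```

```text
{'t': 0.0, 'qpos': array([-1.31311726,  0.47780311,  0.02233506,  1.55643036, -0.01148967,
        1.109285  , -0.08308855]), 'qvel': array([ 7.43799104e-04,  3.38137356e-04, -9.58310497e-04, -7.51386476e-04,
        9.39040468e-05, -5.85296778e-04, -1.23428862e-04]), 'joint_torque': array([ 1.07205476e-04, -5.82865047e+01,  1.53482594e+00, -2.72614539e+01,
       -5.43039374e-02,  1.68922695e-02,  1.82538752e-04]), 'eef_pos': array([0.24121983, 0.62973945, 0.19398857]), 'orientation': array([-3.13980051e+00,  1.40494290e-04,  2.77585574e+00]), 'wrist_force': array([ 0.52454528, -0.52739939, -0.48224797]), 'wrist_torque': array([ 0.02817432, -0.02504449, -0.06577997]), 'width': 0.9989344747148147}
0.0187 ['MotionError', 'pinch_z']
scene {'K': array([[551.78770981,   0.        , 313.49745689],
       [  0.        , 551.78770981, 243.18215913],
       [  0.        ,   0.        ,   1.        ]]), 'R': array([[-0.81745811,  0.575884  , -0.01094799],
       [ 0.42058342,  0.58380919, -0.69446125],
       [-0.39353759, -0.57229752, -0.71944682]]), 't': array([ 0.46707451, -0.17930736,  1.
[... 202 characters left out ...]
, -0.54651931,  0.00389027],
       [-0.37573164, -0.58087766, -0.72208509],
       [ 0.39689321,  0.60323941, -0.69179332]]), 't': array([-0.46372457,  0.28942691,  1.22727149])}
wrist {'K': array([[383.26978287,   0.        , 323.69751947],
       [  0.        , 383.26978287, 229.58116558],
       [  0.        ,   0.        ,   1.        ]]), 'hand_eye': array([[-1.39137619e-04, -9.63579044e-01, -2.67423647e-01,
         7.25050851e-02],
       [ 9.99999473e-01, -4.06139380e-04,  9.43109752e-04,
         6.55253084e-04],
       [-1.01737207e-03, -2.67423375e-01,  9.63578592e-01,
        -1.90288062e-01],
       [ 0.00000000e+00,  0.00000000e+00,  0.00000000e+00,
         1.00000000e+00]])}
```

View pics/scene0.png

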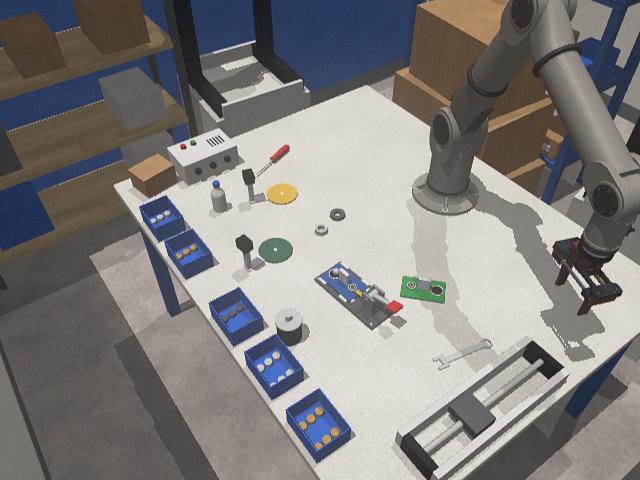

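View pics/side0.png

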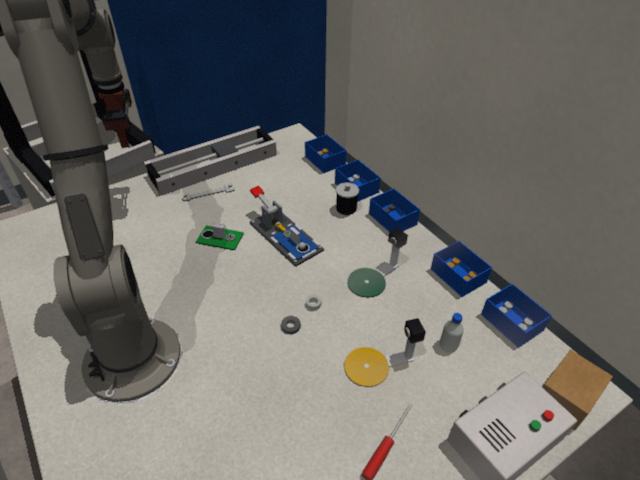

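View pics/wrist0.png

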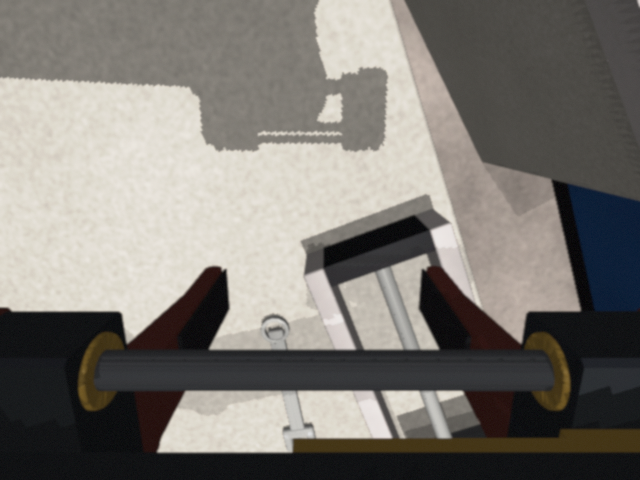

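The scene view shows the yellow disc at about (282,194), the nest around (355,290) and the red pad at (395,307). In the side view they are at (366,366), (287,235) and (257,192). The green look-alike tray is at (424,289) in the scene view. Next I'll measure.

```bash
cat > h.py <<'E'
import numpy as np,cv2,pickle
def ray(f,u,v):
    d=f["R"].T@np.linalg.solve(f["K"],np.array([u,v,1.0])); return -f["R"].T@f["t"],d
def onz(f,u,v,z):
    c,d=ray(f,u,v); return c+d*(z-c[2])/d[2]
def tri(r1,r2):
    A=[];b=[]
    P=np.zeros((3,3));q=np.zeros(3)
    for c,d in (r1,r2):
        d=d/np.linalg.norm(d);M=np.eye(3)-np.outer(d,d);P+=M;q+=M@c
    X=np.linalg.solve(P,q)
    return X,[np.linalg.norm(np.cross(X-c,d/np.linalg.norm(d))) for c,d in (r1,r2)]
def proj(f,X):
    p=f["K"]@(f["R"]@np.asarray(X)+f["t"]); return p[:2]/p[2]
def comps(mask,amin=20):
    n,l,s,c=cv2.connectedComponentsWithStats(mask.astype(np.uint8))
    return [(c[i].round(1).tolist(),s[i].tolist(),l==i) for i in range(1,n) if s[i,4]>=amin]
def hsv(f): return cv2.cvtColor(f["image"],cv2.COLOR_RGB2HSV).astype(int)
E
python3 - <<'E'
from h import *
for n in("scene","side"):
    f=pickle.load(open(n+"0.pkl","rb"));H=hsv(f);h,s,v=H[...,0],H[...,1],H[...,2]
    for name,m in dict(red=((h<6)|(h>174))&(s>170)&(v>90),yel=(h>17)&(h<30)&(s>150)&(v>100)).items():
        for c,st,_ in comps(m,12): print(n,name,c,st, onz(f,*c,.006 if name=='yel' else .094).round(4))
    x0,y0,x1,y1=(310,250,410,335) if n=="scene" else (240,180,330,270)
    cv2.imwrite(f"pics/{n}0c.png",cv2.resize(f["image"][y0:y1,x0:x1,::-1],None,fx=7 if n=="scene" else 6.6,fy=7 if n=="scene" else 6.6,interpolation=cv2.INTER_CUBIC)[:600,:800])
E
```

```text
scene yel [287.6, 189.2] [273, 184, 24, 18, 42] [ 0.4458 -0.3403  0.006 ]
scene yel [269.7, 195.2] [267, 187, 9, 16, 32] [ 0.5156 -0.3503  0.006 ]
scene yel [280.8, 193.2] [278, 190, 7, 6, 13] [ 0.4776 -0.3362  0.006 ]
scene yel [358.4, 292.4] [356, 290, 6, 6, 16] [0.5347 0.182  0.006 ]
side red [256.5, 190.8] [251, 186, 13, 11, 80] [0.5285 0.3207 0.094 ]
side red [548.2, 414.7] [544, 411, 9, 9, 59] [ 0.6826 -0.6795  0.094 ]
side red [377.7, 457.9] [363, 437, 30, 42, 477] [ 0.3293 -0.5562  0.094 ]
side yel [280.6, 226.8] [275, 224, 11, 7, 34] [0.5525 0.2174 0.006 ]
side yel [453.6, 261.9] [448, 258, 11, 9, 41] [ 0.9071 -0.198   0.006 ]
side yel [471.9, 273.8] [469, 272, 7, 5, 23] [ 0.9176 -0.262   0.006 ]
side yel [466.9, 277.8] [465, 277, 5, 3, 12] [ 0.8939 -0.2653  0.006 ]
side yel [366.0, 366.4] [345, 348, 43, 38, 1283] [ 0.4723 -0.3403  0.006 ]
```

View pics/scene0c.png

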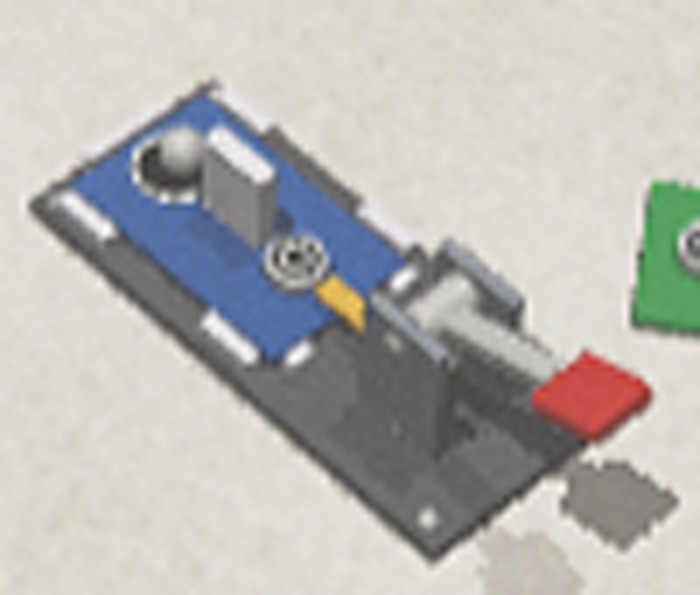

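View pics/side0c.png

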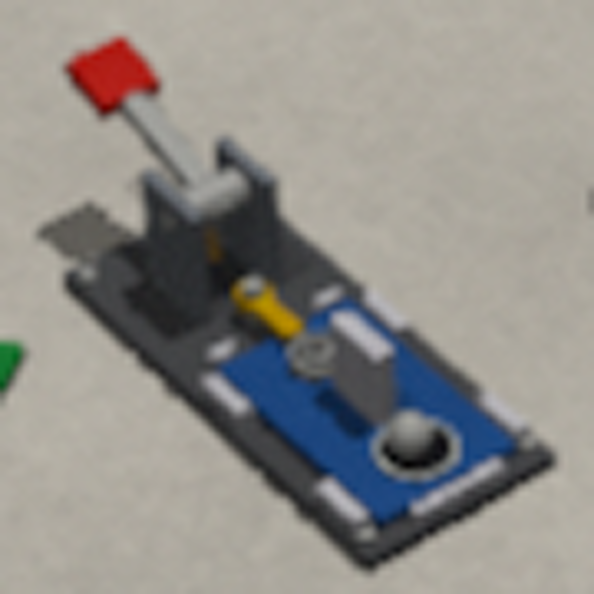

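The scene crop shows the plate's tray-end corners at about (315,279) and (340,262), and a far corner at (372,330). The side crop shows (296,266), (324,250) and (250,222). I'll compute the poses from these.

Run:
```python
from h import *
S=pickle.load(open("scene0.pkl","rb"));D=pickle.load(open("side0.pkl","rb"))
for n,f in(("scene",S),("side",D)):
    H=hsv(f);h,s,v=H[...,0],H[...,1],H[...,2]
    roi=np.zeros(h.shape,bool)
    if n=="scene": roi[175:215,255:310]=1
    else: roi[340:395,335:400]=1
    m=(h>14)&(h<32)&(s>100)&roi
    pts=cv2.findContours(m.astype(np.uint8),0,1)[0]
    c=cv2.convexHull(np.vstack(pts)); e=cv2.fitEllipse(c);print(n,"yel",e,onz(f,*e[0],.006))
    roi[:]=0
    if n=="scene": roi[295:320,380:410]=1
    else: roi[180:205,245:270]=1
    m=((h<6)|(h>172))&(s>130)&roi
    for c,st,_ in comps(m,12): print(n,"red",c,st,onz(f,*c,.09))
    roi[:]=0
    if n=="scene": roi[255:310,310:380]=1
    else: roi[215:270,260:325]=1
    m=(h>100)&(h<125)&(s>110)&roi
    c=max(cv2.findContours(m.astype(np.uint8),0,1)[0],key=cv2.contourArea)
    r=cv2.minAreaRect(c);print(n,"blue",r)
    q=cv2.approxPolyDP(cv2.convexHull(c),4,True)[:,0];print("poly",[(p.tolist(),onz(f,*p,.018).round(3).tolist()) for p in q])
print("nest corners")
for f,l in((S,[(315,279.3),(340,262.1),(371.9,330)]),(D,[(296.1,266.1),(323.6,249.7),(250.3,222.4)])):
    for p in l: print(onz(f,*p,.01 if p!=0 else 0).round(4))
```

```text
scene yel ((281.5515441894531, 193.38966369628906), (20.15888023376465, 30.343624114990234), 88.15694427490234) [ 0.475981  -0.3337415  0.006    ]
scene red [394.1, 306.1] [386, 301, 17, 12, 118] [0.53050921 0.32762287 0.09      ]
scene blue ((338.458984375, 285.5491638183594), (39.05125427246094, 9.986876487731934), 39.80556869506836)
poly [([321, 276], [0.594, 0.072, 0.018]), ([328, 271], [0.565, 0.069, 0.018]), ([356, 295], [0.553, 0.193, 0.018]), ([348, 300], [0.584, 0.194, 0.018])]
side yel ((366.04669189453125, 366.5009765625), (38.81441879272461, 44.5455436706543), 105.42595672607422) [ 0.47224873 -0.34056024  0.006     ]
side red [256.4, 190.9] [250, 186, 14, 11, 90] [0.53009327 0.32511095 0.09      ]
side blue ((294.83953857421875, 241.68190002441406), (41.59394454956055, 23.112648010253906), 41.423667907714844)
poly [([317, 248], [0.591, 0.063, 0.018]), ([297, 259], [0.516, 0.056, 0.018]), ([273, 235], [0.507, 0.185, 0.018]), ([292, 225], [0.581, 0.193, 0.018])]
nest corners
[0.6127 0.0669 0.01  ]
[0.508 0.055 0.01 ]
[0.5903 0.3131 0.01  ]
[0.5023 0.0391 0.01  ]
[0.6081 0.0523 0.01  ]
[0.4791 0.2848 0.01  ]
```

The side-view blue edges give a yaw of about 94°, with the tray near (0.549, 0.124). That predicts the pad at (0.534, 0.32), and it is measured at (0.530, 0.326), so they agree. I'll move the wrist camera over the nest to refine this.

```bash
cat > mv.py <<'E'
import sys,numpy as np
from scipy.spatial.transform import Rotation as Ro
from workcell import telemetry
def delta(x,y,z,yawdeg):
    s=telemetry.get_state(); R=Ro.from_euler('xyz',s['orientation'])
    T=Ro.from_euler('xyz',[np.pi,0,np.radians(yawdeg)])
    d=R.inv().apply(np.array([x,y,z])-s['eef_pos'])*1000
    r=(R.inv()*T).as_rotvec(degrees=True)
    print('t',s['t'],'pos',s['eef_pos'].round(4),'rpy',np.degrees(s['orientation']).round(2),'F',s['wrist_force'].round(1),'w',round(s['width'],3))
    print('shift',d.round(1),'turn',r.round(2))
if __name__=="__main__": delta(*map(float,sys.argv[1:]))
E
python3 mv.py .548 .134 .30 94.2
```

```text
t 0.15 pos [0.2413 0.6299 0.1942] rpy [-179.92    0.    159.05] F [ 0.3  0.2 -0.6] w 1.001
shift [-463.8 -353.6 -105.3] turn [-6.000e-02  5.000e-02  6.485e+01]
```

Call:
servo_tool:
  motion:
    - [-39,-29,-9,0,0,5.4]
    - [-77,-59,-18,0,0,10.8]
    - [-116,-88,-26,0,0,16.2]
    - [-155,-118,-35,0,0,21.6]
    - [-193,-147,-44,0,0,27]
    - [-232,-177,-53,0,0,32.4]
    - [-270,-206,-61,0,0,37.8]
    - [-309,-236,-70,0,0,43.2]
    - [-348,-265,-79,0,0,48.6]
    - [-386,-295,-88,0,0,54]
    - [-425,-324,-97,0,0,59.4]
    - [-464,-354,-105,0,0,64.8]
  fingers: -1

```text
t: 1.65
eef_pos: [0.5486, 0.1325, 0.3002]
orientation: [-3.142, -0.0, 1.642]
wrist_force: [0.0, 0.4, -0.2]
width: 0.005
```

```bash
cat >> h.py <<'E'
from scipy.spatial.transform import Rotation as Ro
def wristframe():
    from workcell import telemetry,grab_frame
    s=telemetry.get_state(); f=grab_frame("wrist")
    Rt=Ro.from_euler('xyz',s['orientation']).as_matrix(); E=f["hand_eye"]
    Rc=Rt@E[:3,:3]; c=s['eef_pos']+Rt@E[:3,3]
    f["R"]=Rc.T; f["t"]=-Rc.T@c
    return s,f
E
python3 - <<'E'
from h import *
s,f=wristframe();print(s['t'],s['eef_pos'],np.degrees(s['orientation']),s['wrist_force'],s['qpos'].round(2))
pickle.dump(f,open("w1.pkl","wb"));cv2.imwrite("pics/w1.png",f["image"][:,:,::-1])
E
```

```text
1.65 [0.54860035 0.13247727 0.30019462] [-1.79997818e+02 -1.48415370e-02  9.40819559e+01] [ 0.03157705  0.43559233 -0.211495  ] [-0.75  0.22  0.48  1.71 -0.11  1.24 -0.17]
```

View pics/w1.png

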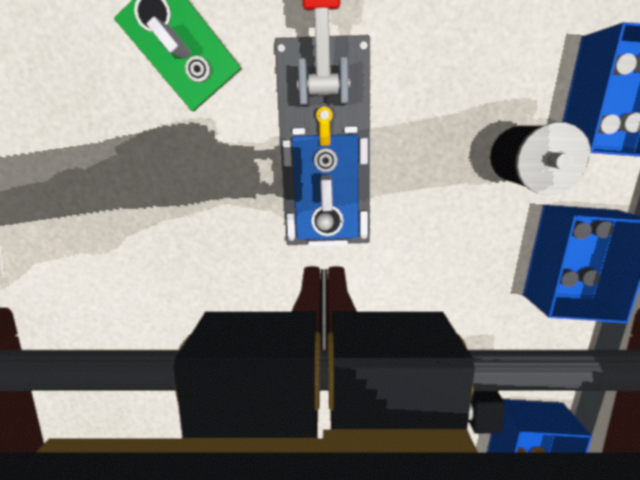

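The wrist view shows the tray at about (326,187) with its handle at (326,193), the ball at (326,221) and the latch at (324,125). The pad is cut off at the top, at (321,3).

```bash
python3 - <<'E'
from h import *
f=pickle.load(open("w1.pkl","rb"));H=hsv(f);h,s,v=H[...,0],H[...,1],H[...,2]
roi=np.zeros(h.shape,bool);roi[125:250,280:375]=1
m=(h>100)&(h<125)&(s>110)&roi
m=cv2.morphologyEx(m.astype(np.uint8),cv2.MORPH_OPEN,np.ones((3,3)))
c=np.vstack(cv2.findContours(m,0,1)[0])[:,0]
P=np.array([onz(f,*p,.018)[:2] for p in c],np.float32)*1000
r=cv2.minAreaRect(P);print("tray",r)
# edges along plate: dark plate
m=(v<125)&(s<90);roi[:]=0;roi[35:250,270:375]=1
cs=cv2.findContours((m&roi).astype(np.uint8),0,1)[0]
P=np.array([onz(f,*p,.01)[:2] for p in np.vstack(cs)[:,0]],np.float32)*1000
print("plate",cv2.minAreaRect(P))
# ball, handle bright top
for n,m,z in(("yellow",(h>17)&(h<32)&(s>130),.016),):
    for cc,st,_ in comps(m&roi,8): print(n,cc,st,onz(f,*cc,z).round(4))
X0=np.array([.549,.124]);
E
python3 - <<'E'
import cv2
i=cv2.imread("pics/w1.png")[0:260,260:390]
cv2.imwrite("pics/w1c.png",cv2.resize(i,None,fx=2.3,fy=2.3,interpolation=cv2.INTER_CUBIC))
E
```

```text
tray ((552.6167602539062, 128.1727294921875), (79.82643127441406, 129.38482666015625), 5.5005621910095215)
plate ((538.5457153320312, 178.57781982421875), (124.04603576660156, 249.14102172851562), 5.8379902839660645)
yellow [324.0, 125.9] [316, 107, 17, 38, 382] [0.5449 0.2032 0.016 ]
```

View pics/w1c.png

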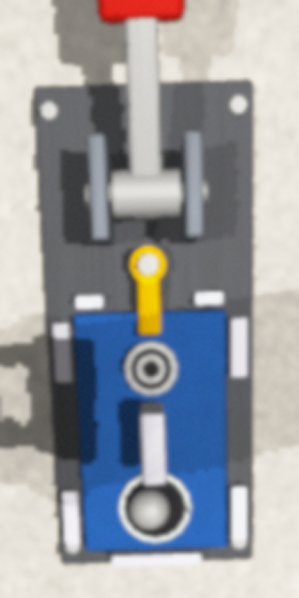

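The tray rectangle measures 80 x 129.4 mm, which matches the 80 x 130 given. Its centre is (0.5526, 0.1282) and its yaw is 95.5°. That puts the pad at (0.533, 0.325), in agreement with the earlier triangulation. Next I go above the pad.

```bash
python3 mv.py .532 .3265 .125 95.5
```

```text
t 1.7 pos [0.5521 0.1249 0.3016] rpy [1.7979e+02 1.7000e-01 9.3370e+01] F [ 2.2 -4.8  1.7] w 0.004
shift [202.9  -8.8 176. ] turn [ 0.21  0.17 -2.13]
```

The arm was still settling, so I'll hold before computing.

Call:
servo_tool:
  motion:
    - [0,0,0,0,0,0]
    - [0,0,0,0,0,0]
    - [0,0,0,0,0,0]
    - [0,0,0,0,0,0]

```text
t: 2.2
eef_pos: [0.5477, 0.1347, 0.2998]
orientation: [-3.141, -0.0, 1.647]
wrist_force: [0.3, -0.7, 0.4]
width: 0.008
```

```bash
python3 - <<'E'
from h import *
s,f=wristframe();print(s['t'],s['eef_pos'],np.degrees(s['orientation']),abs(s['qvel']).max())
H=hsv(f);h,ss,v=H[...,0],H[...,1],H[...,2]
roi=np.zeros(h.shape,bool);roi[125:250,280:375]=1
m=(h>100)&(h<125)&(ss>110)&roi
m=cv2.morphologyEx(m.astype(np.uint8),cv2.MORPH_OPEN,np.ones((3,3)))
c=np.vstack(cv2.findContours(m,0,1)[0])[:,0]
P=np.array([onz(f,*p,.018)[:2] for p in c],np.float32)*1000
print("tray",cv2.minAreaRect(P))
E
python3 mv.py .532 .3265 .125 95.5
```

```text
2.2 [0.54765903 0.13470033 0.29976666] [-1.79975014e+02 -7.32995049e-03  9.43406426e+01] 0.00621319883731329
tray ((552.6094970703125, 128.46514892578125), (80.45059204101562, 129.74574279785156), 5.739176273345947)
t 2.25 pos [0.5478 0.1345 0.2999] rpy [-1.7999e+02 -1.0000e-02  9.4320e+01] F [0.  0.1 0. ] w 0.005
shift [192.6  -1.2 174.9] turn [-0.01 -0.01 -1.18]
```

Settled, and the tray reads the same: (0.5526, 0.1285), yaw 95.6°. Moving above the pad.

Call:
servo_tool:
  motion:
    - [30,0,20,0,0,-0.2]
    - [70,-1,50,0,0,-0.5]
    - [110,-1,80,0,0,-0.8]
    - [145,-1,115,0,0,-1.1]
    - [175,-1,145,0,0,-1.3]
    - [192,-1,170,0,0,-1.3]
    - [192,-1,175,0,0,-1.3]
    - [192,-1,175,0,0,-1.3]
    - [192,-1,175,0,0,-1.3]
    - [192,-1,175,0,0,-1.3]

```text
t: 3.5
eef_pos: [0.5337, 0.3247, 0.1261]
orientation: [3.14, -0.001, 1.666]
wrist_force: [-0.1, -0.6, 0.0]
width: 0.005
```

```bash
python3 - <<'E'
from h import *
from workcell import grab_frame
for n,(x0,y0,x1,y1) in dict(scene=(300,220,440,340),side=(210,130,340,270)).items():
    f=grab_frame(n);cv2.imwrite(f"pics/{n}1.png",cv2.resize(f["image"][y0:y1,x0:x1,::-1],None,fx=4.2,fy=4.2,interpolation=cv2.INTER_CUBIC))
E
python3 mv.py .532 .3265 .125 95.6
```

```text
t 3.6 pos [0.5334 0.325  0.1257] rpy [ 1.7994e+02 -4.0000e-02  9.5500e+01] F [ 0.3  0.6 -0.3] w 0.007
shift [ 1.6 -1.2  0.7] turn [ 0.06 -0.04 -0.1 ]
```

View pics/scene1.png

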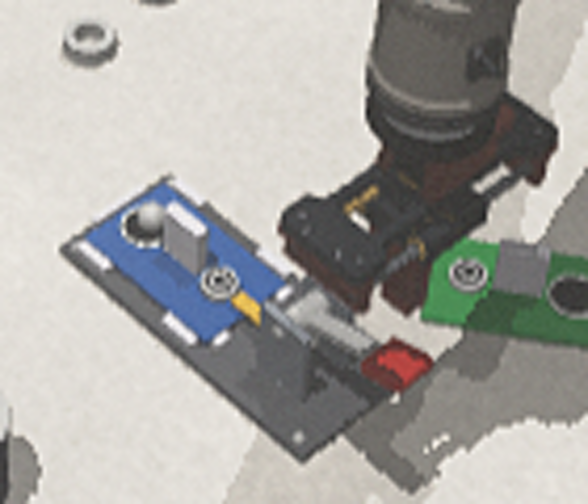

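View pics/side1.png

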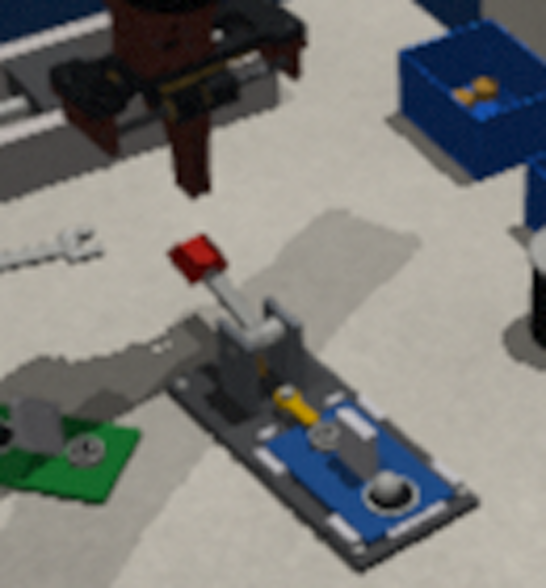

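The closed fingers are right above the red pad: the tip is at about (195,190) and the pad at (198,258) in the side crop. The lever is up. Pressing down slowly.

Call:
servo_tool:
  motion:
    - [1,-1,10,0,0,0]
    - [1,-1,20,0,0,0]
    - [1,-1,28,0,0,0]
    - [1,-1,34,0,0,0]
    - [1,-1,40,0,0,0]
    - [1,-1,46,0,0,0]
    - [1,-1,52,0,0,0]
    - [1,-1,58,0,0,0]
    - [1,-1,63,0,0,0]
    - [1,-1,67,0,0,0]
    - [1,-1,67,0,0,0]

```text
t: 4.97
eef_pos: [0.5318, 0.3292, 0.0591]
orientation: [3.14, -0.004, 1.669]
wrist_force: [-3.0, 2.6, 8.8]
width: 0.007
```

Call:
servo_tool:
  motion:
    - [0,0,3,0,0,0]
    - [0,0,6,0,0,0]
    - [0,0,8,0,0,0]
    - [0,0,10,0,0,0]
    - [0,0,10,0,0,0]
    - [0,0,10,0,0,0]

```text
t: 5.72
eef_pos: [0.5323, 0.3292, 0.0491]
orientation: [3.139, -0.004, 1.669]
wrist_force: [-1.2, 3.9, 4.9]
width: 0.003
```

Call:
servo_tool:
  motion:
    - [0,0,1,0,0,0]
    - [0,0,2,0,0,0]
    - [0,0,2,0,0,0]
    - [0,0,2,0,0,0]

```text
t: 6.22
eef_pos: [0.5324, 0.3288, 0.047]
orientation: [3.139, -0.004, 1.669]
wrist_force: [-0.2, 4.8, 5.8]
width: 0.008
```

Run:
```python
from h import *
from workcell import grab_frame
f=grab_frame("side");x0,y0,x1,y1=210,130,340,270;cv2.imwrite(f"pics/side2.png",cv2.resize(f["image"][y0:y1,x0:x1,::-1],None,fx=4.2,fy=4.2,interpolation=cv2.INTER_CUBIC))
```

```text
(no output)
```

View pics/side2.png

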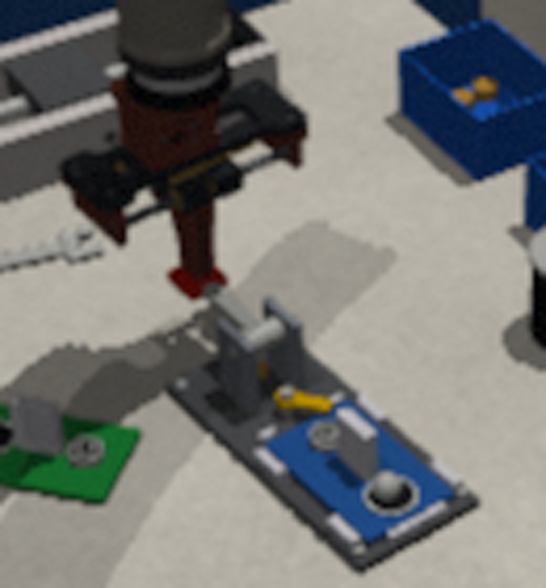

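The latch has swung only part of the way (tip at (330,400) in the crop). I'll press further.

Call:
servo_tool:
  motion:
    - [0,0,2,0,0,0]
    - [0,0,4,0,0,0]
    - [0,0,6,0,0,0]
    - [0,0,6,0,0,0]
    - [0,0,6,0,0,0]

```text
t: 6.9
eef_pos: [0.5319, 0.3256, 0.0398]
orientation: [-3.141, 0.001, 1.667]
wrist_force: [0.4, 2.6, 3.1]
width: 0.006
```

```bash
python3 - <<'E'
from h import *
from workcell import grab_frame
f=grab_frame("side");x0,y0,x1,y1=210,130,340,270;cv2.imwrite(f"pics/side3.png",cv2.resize(f["image"][y0:y1,x0:x1,::-1],None,fx=4.2,fy=4.2,interpolation=cv2.INTER_CUBIC))
f=grab_frame("scene");x0,y0,x1,y1=300,220,440,340;cv2.imwrite(f"pics/scene3.png",cv2.resize(f["image"][y0:y1,x0:x1,::-1],None,fx=4.2,fy=4.2,interpolation=cv2.INTER_CUBIC))
E
python3 mv.py .532 .3265 .040 95.6
```

```text
t 7.0 pos [0.5319 0.3256 0.0398] rpy [-1.7999e+02  3.0000e-02  9.5520e+01] F [1.2 2.3 2. ] w 0.003
shift [ 0.9  0.2 -0.2] turn [-0.01  0.03 -0.08]
```

View pics/side3.png

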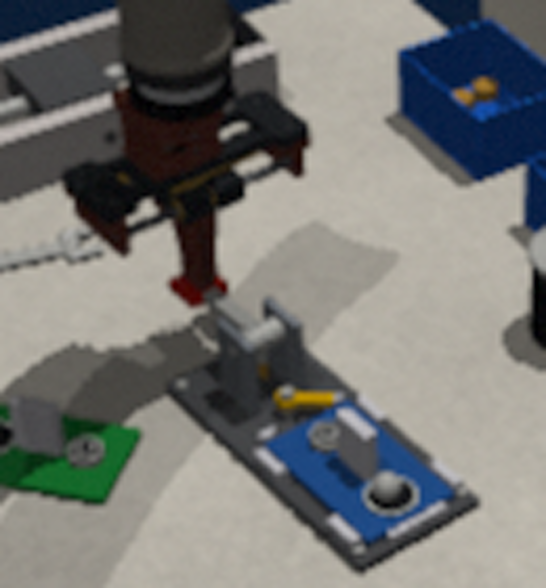

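View pics/scene3.png

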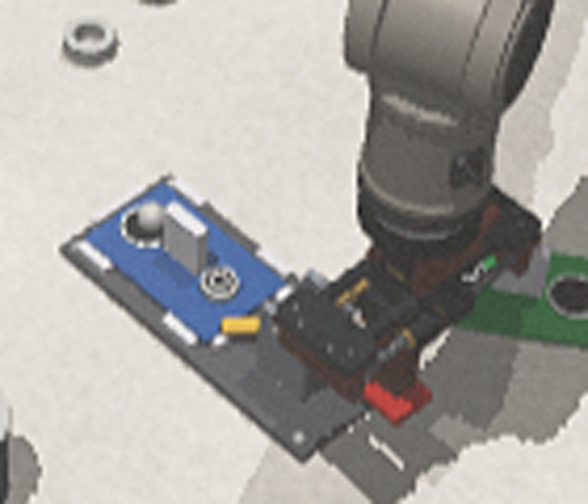

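The latch still isn't fully aside. I'll estimate its angle and the pad's height by projecting their predicted positions.

Run:
```python
from h import *
from workcell import grab_frame
f=grab_frame("side");g=grab_frame("scene")
a=np.radians(95.6);ex=np.array([np.cos(a),np.sin(a),0]);ey=np.array([-ex[1],ex[0],0]);o=np.array([.5526,.1285,0])
N=lambda x,y,z:o+ex*x+ey*y+np.array([0,0,z])
for F,(x0,y0),n in((f,(210,130),'side'),(g,(300,220),'scene')):
    cr=lambda X:((proj(F,X)-[x0,y0])*4.2).round(0)
    print(n,"pin",cr(N(.088,0,.022)))
    for s in(-1,1):
        for d in(0,20,40,60,80): b=np.radians(180+s*d);print(s,d,cr(N(.088+.035*np.cos(b),.035*np.sin(b),.022)))
    for q in(0,.2,.3,.42,.55):
        P=lambda dx,dy:N(.118+np.cos(.275-q)*(.0833+dx)-np.sin(.275-q)*.0065,dy,.065+np.sin(.275-q)*(.0833+dx)+np.cos(.275-q)*.0065)
        print("pad",q,P(0,0).round(3),[cr(P(dx,dy)).tolist() for dx in(-.018,.018) for dy in(-.018,.018)])
    print("tcp",cr([.5319,.3256,.0398]))
    H=hsv(F);h,s,v=H[...,0],H[...,1],H[...,2];roi=np.zeros(h.shape,bool)
    if n=="scene": roi[295:325,380:410]=1
    else: roi[180:205,245:270]=1
    for c,st,_ in comps((((h<6)|(h>172))&(s>130)&roi),8): print("red",[(c[0]-x0)*4.2,(c[1]-y0)*4.2],[(st[0]-x0)*4.2,(st[1]-y0)*4.2,st[2]*4.2,st[3]*4.2])
```

```text
side pin [287. 396.]
-1 0 [314. 420.]
-1 20 [299. 426.]
-1 40 [283. 427.]
-1 60 [267. 425.]
-1 80 [254. 419.]
1 0 [314. 420.]
1 20 [325. 412.]
1 40 [332. 402.]
1 60 [333. 391.]
1 80 [328. 381.]
pad 0 [0.533 0.324 0.094] [[232.0, 258.0], [192.0, 276.0], [206.0, 226.0], [166.0, 244.0]]
pad 0.2 [0.533 0.328 0.078] [[231.0, 269.0], [191.0, 287.0], [204.0, 244.0], [165.0, 261.0]]
pad 0.3 [0.533 0.329 0.069] [[231.0, 275.0], [191.0, 293.0], [205.0, 253.0], [166.0, 271.0]]
pad 0.42 [0.533 0.329 0.059] [[231.0, 283.0], [192.0, 301.0], [206.0, 266.0], [167.0, 284.0]]
pad 0.55 [0.533 0.327 0.049] [[233.0, 292.0], [194.0, 311.0], [209.0, 280.0], [170.0, 298.0]]
tcp [202. 306.]
red [191.51999999999998, 263.76000000000005] [172.20000000000002, 218.4, 42.0, 88.2]
red [212.10000000000002, 278.46000000000004] [205.8, 264.6, 21.0, 29.400000000000002]
scene pin [266. 327.]
-1 0 [232. 297.]
-1 20 [246. 290.]
-1 40 [262. 288.]
-1 60 [280. 290.]
-1 80 [295. 296.]
1 0 [232. 297.]
1 20 [221. 308.]
1 40 [216. 321.]
1 60 [217. 334.]
1 80 [224. 347.]
pad 0 [0.533 0.324 0.094] [[350.0, 360.0], [388.0, 331.0], [390.0, 383.0], [428.0, 353.0]]
pad 0.2 [0.533 0.328 0.078] [[352.0, 375.0], [390.0, 346.0], [392.0, 405.0], [430.0, 376.0]]
pad 0.3 [0.533 0.329 0.069] [[352.0, 381.0], [390.0, 353.0], [392.0, 416.0], [430.0, 386.0]]
pad 0.42 [0.533 0.329 0.059] [[351.0, 389.0], [389.0, 360.0], [390.0, 426.0], [427.0, 397.0]]
pad 0.55 [0.533 0.327 0.049] [[349.0, 396.0], [387.0, 367.0], [386.0, 436.0], [423.0, 407.0]]
tcp [385. 407.]
red [385.56000000000006, 399.84] [365.40000000000003, 382.2, 46.2, 37.800000000000004]
```

Run:
```python
from h import *
from workcell import grab_frame
s,w=wristframe();print(s['t'],s['wrist_force'],s['wrist_torque'],s['eef_pos'])
cv2.imwrite("pics/w4.png",w["image"][:,:,::-1])
f=grab_frame("side");g=grab_frame("scene")
A=cv2.resize(f["image"][170:220,235:285,::-1],(390,390),interpolation=cv2.INTER_CUBIC)
B=cv2.resize(g["image"][285:335,365:415,::-1],(390,390),interpolation=cv2.INTER_CUBIC)
cv2.imwrite("pics/z4.png",np.hstack([A,B]))
```

```text
7.1 [0.4676436  1.87944325 2.60990491] [ 0.29049723 -0.0965249  -0.01239862] [0.53186639 0.32562891 0.0398438 ]
```

View pics/z4.png

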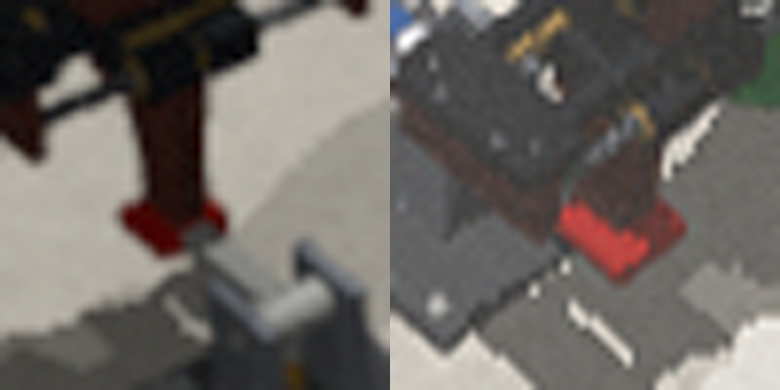

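View pics/w4.png

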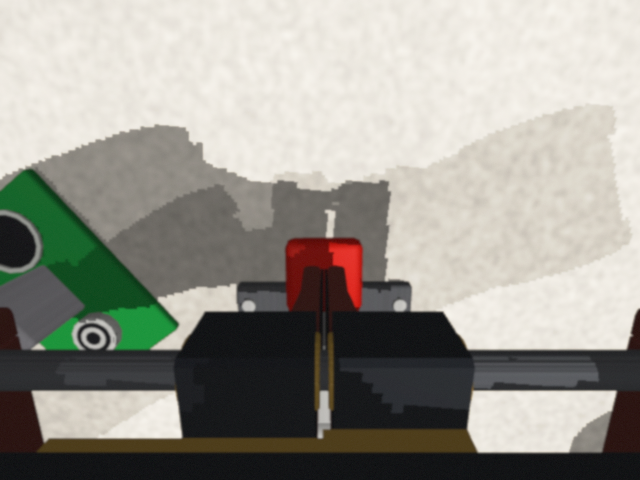

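The wrist view puts the pad's far edge near z = 0.055. That means it isn't on its stop yet, and the force is still only about 3 N. I'll keep pressing in small steps and watch the force.

Call:
servo_tool:
  motion:
    - [0,0,2,0,0,0]
    - [0,0,3,0,0,0]
    - [0,0,4,0,0,0]
    - [0,0,4,0,0,0]

```text
t: 7.75
eef_pos: [0.5312, 0.3255, 0.0354]
orientation: [-3.14, 0.001, 1.667]
wrist_force: [0.3, -0.7, -0.4]
width: -0.002
```

Run:
```python
from h import *
from workcell import grab_frame
s,w=wristframe();print(s['t'],s['wrist_force'],s['wrist_torque'],s['eef_pos'])
f=grab_frame("side")
A=cv2.resize(f["image"][170:230,235:295,::-1],(390,390),interpolation=cv2.INTER_CUBIC)
B=cv2.resize(w["image"][220:320,275:375,::-1],(390,390),interpolation=cv2.INTER_CUBIC)
cv2.imwrite("pics/z5.png",np.hstack([A,B]))
```

```text
7.75 [ 0.26292866 -0.67428719 -0.44143356] [-0.04200734  0.05298412 -0.01285408] [0.53120358 0.32553495 0.0354183 ]
```

View pics/z5.png

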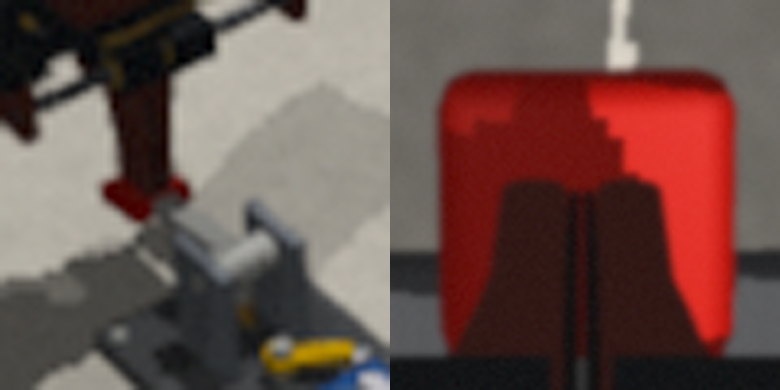

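Run:
```python
from h import *
from workcell import grab_frame
f=grab_frame("side");g=grab_frame("scene")
A=cv2.resize(f["image"][170:260,245:335,::-1],(400,400),interpolation=cv2.INTER_CUBIC)
B=cv2.resize(g["image"][250:340,320:410,::-1],(400,400),interpolation=cv2.INTER_CUBIC)
cv2.imwrite("pics/z6.png",np.hstack([A,B]))
```

```text
(no output)
```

View pics/z6.png

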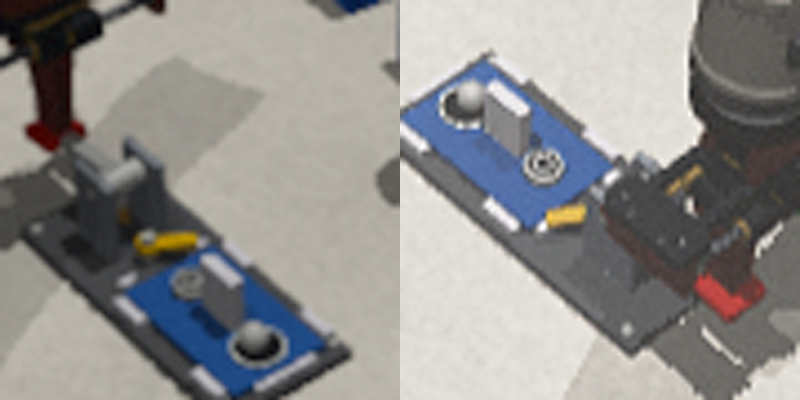

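The latch reads about 57°, which is near the neutral point, and the force is about zero, as expected around 0.42 rad. I'll press on past the click.

Call:
servo_tool:
  motion:
    - [0,0,2,0,0,0]
    - [0,0,4,0,0,0]
    - [0,0,5,0,0,0]
    - [0,0,5,0,0,0]

```text
t: 8.45
eef_pos: [0.5317, 0.3261, 0.0308]
orientation: [-3.141, 0.0, 1.668]
wrist_force: [0.4, -0.3, -0.4]
width: 0.002
```

```bash
cat > look.py <<'E'
from h import *
import sys
from workcell import grab_frame
s,w=wristframe();print(s['t'],s['wrist_force'],s['eef_pos'])
f=grab_frame("side");g=grab_frame("scene")
A=cv2.resize(f["image"][170:260,245:335,::-1],(400,400),interpolation=cv2.INTER_CUBIC)
B=cv2.resize(g["image"][250:340,320:410,::-1],(400,400),interpolation=cv2.INTER_CUBIC)
cv2.imwrite(sys.argv[1],np.hstack([A,B]))
E
python3 look.py pics/z7.png
```

```text
8.45 [ 0.37192332 -0.27751148 -0.44527681] [0.5317448  0.32607343 0.03082819]
```

View pics/z7.png

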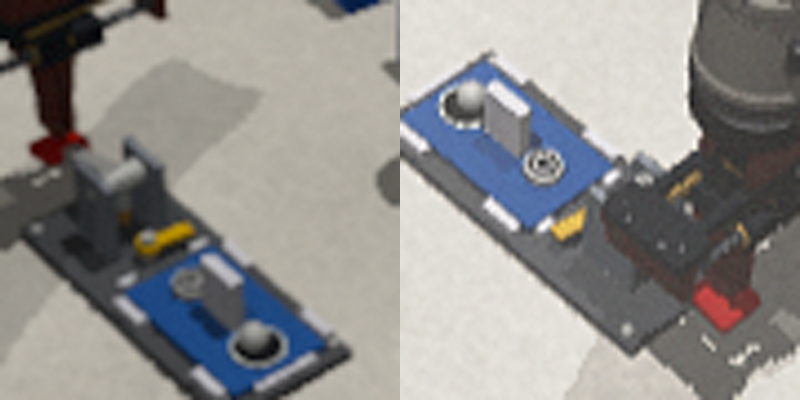

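The latch is now about 80° aside and the force is zero, so the lever has snapped down. One disagreement to resolve first: every contact with the pad happened about 26 mm above the reported TCP, and the wrist view also suggests the fingertips end about 27 mm short of it. That matters for the grasp height, so I'll raise the arm and measure the tip in free air.

Call:
servo_tool:
  motion:
    - [0,0,-10,0,0,0]
    - [0,0,-30,0,0,0]
    - [0,0,-60,0,0,0]
    - [0,0,-90,0,0,0]
    - [0,0,-110,0,0,0]
    - [0,0,-120,0,0,0]
    - [0,0,-120,0,0,0]
    - [0,0,-120,0,0,0]
    - [0,0,-120,0,0,0]
    - [0,0,-120,0,0,0]

```text
t: 9.85
eef_pos: [0.5315, 0.3259, 0.1503]
orientation: [-3.141, 0.001, 1.668]
wrist_force: [-0.5, 0.5, -0.6]
width: 0.007
```

```bash
python3 - <<'E'
from h import *
from workcell import grab_frame,telemetry
s=telemetry.get_state();print(s['t'],s['eef_pos'],s['orientation'],abs(s['qvel']).max())
im=[]
for n in("side","scene"):
    f=grab_frame(n);p=proj(f,s['eef_pos']);x0,y0=int(p[0])-40,int(p[1])-50
    print(n,(x0,y0),"tcp crop px",((p-[x0,y0])*5).round(), "27mm up",((proj(f,s['eef_pos']+[0,0,.027])-[x0,y0])*5).round())
    im.append(cv2.resize(f["image"][y0:y0+80,x0:x0+80,::-1],(400,400),interpolation=cv2.INTER_CUBIC))
cv2.imwrite("pics/tip.png",np.hstack(im))
E
python3 look.py pics/z8.png
```

```text
9.85 [0.53152126 0.32589854 0.15032383] [-3.14067195e+00  6.62362331e-04  1.66750719e+00] 0.004964333296025509
side (215, 125) tcp crop px [200. 251.] 27mm up [197. 215.]
scene (355, 241) tcp crop px [203. 255.] 27mm up [208. 223.]
9.95 [0.23120129 0.40288877 0.48794546] [0.53173175 0.3259582  0.150571  ]
```

View pics/tip.png

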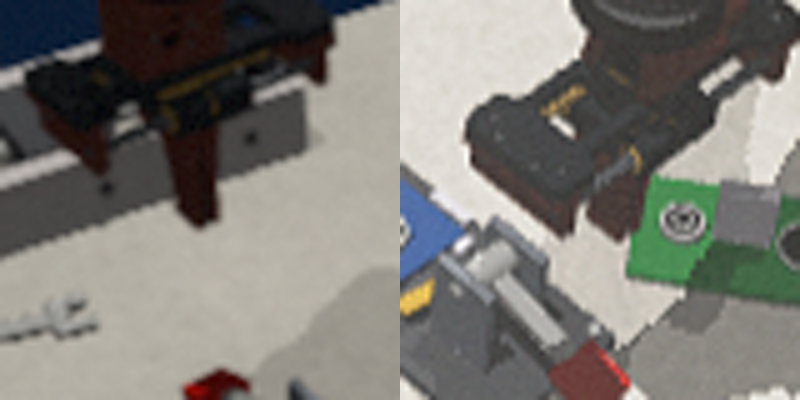

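View pics/z8.png

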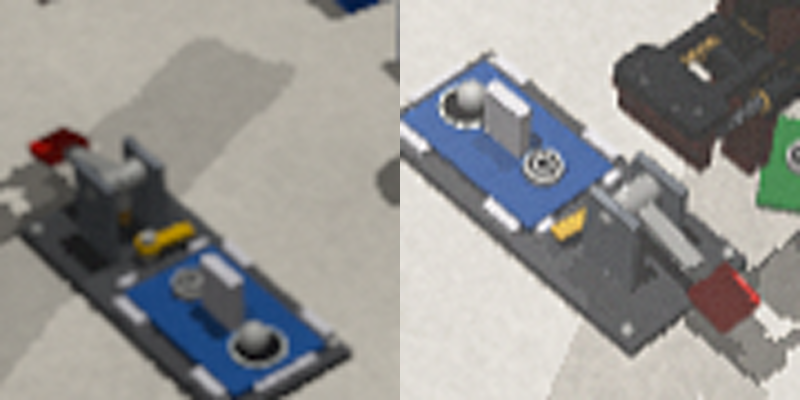

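The lever stays down by itself, with the pad lowered and the latch aside at (570,222) in the scene crop. The fingertip shows at (203,225) and (220,240) in the two tip crops, above the expected TCP pixels. I'll triangulate it.

Run:
```python
from h import *
D=pickle.load(open("side0.pkl","rb"));S=pickle.load(open("scene0.pkl","rb"))
for a,b in(((255.6,170),(399,289)),((255.4,169),(397.5,288)),((257,170.5),(399,289))):
    print(tri(ray(D,*a),ray(S,*b)))
```

```text
(array([0.53247898, 0.33123326, 0.1676558 ]), [np.float64(0.004744383051524172), np.float64(0.004744383051524196)])
(array([0.53371382, 0.32946394, 0.17150633]), [np.float64(0.0025102083441316406), np.float64(0.002510208344131875)])
(array([0.53394255, 0.3296913 , 0.16661215]), [np.float64(0.006987030136969197), np.float64(0.006987030136969161)])
```

Triangulation puts the fingertip at z ≈ 0.168–0.171 with the reported TCP at 0.150. With the contact evidence (about 26 mm), the true tip lies roughly 20–26 mm above the reported TCP. I'll plan the grasp on that and check it by eye and by force. Now moving over the handle with the gripper open.

```bash
python3 mv.py .5526 .1285 .120 95.6
```

```text
t 10.1 pos [0.5318 0.3261 0.1508] rpy [-1.7999e+02  1.0000e-02  9.5540e+01] F [ 0.2 -0.   0.3] w 0.004
shift [-198.7    1.7   30.8] turn [-0.01  0.01 -0.06]
```

Call:
servo_tool:
  motion:
    - [-20,0,0,0,0,0]
    - [-50,0,0,0,0,0]
    - [-85,0,0,0,0,0]
    - [-120,1,0,0,0,0]
    - [-150,2,0,0,0,0]
    - [-175,2,10,0,0,0]
    - [-192,2,20,0,0,0]
    - [-199,2,31,0,0,0]
    - [-199,2,31,0,0,0]
    - [-199,2,31,0,0,0]
    - [-199,2,31,0,0,0]
  fingers: 1

```text
t: 11.48
eef_pos: [0.5532, 0.1293, 0.1202]
orientation: [3.141, -0.0, 1.669]
wrist_force: [0.6, 0.2, -0.1]
width: 0.998
```

```bash
python3 - <<'E'
from h import *
s,f=wristframe();print(s['t'],s['eef_pos'],np.degrees(s['orientation']),s['width'])
cv2.imwrite("pics/w9.png",f["image"][:,:,::-1]);pickle.dump(f,open("w9.pkl","wb"))
print("handle top proj",[proj(f,np.array([.5526,.1285,.063])+d*np.array([np.cos(1.6685),np.sin(1.6685),0])).round(0).tolist() for d in(-.018,.018)])
E
python3 look.py pics/z9.png
```

```text
11.475 [0.55322341 0.12927378 0.12020917] [ 1.79969456e+02 -2.41071890e-02  9.56243883e+01] 0.9975941758381042
handle top proj [[321.0, 263.0], [321.0, 212.0]]
11.525 [-0.75216718 -0.22383624  0.63331003] [0.55319656 0.12911784 0.1202329 ]
```

View pics/w9.png

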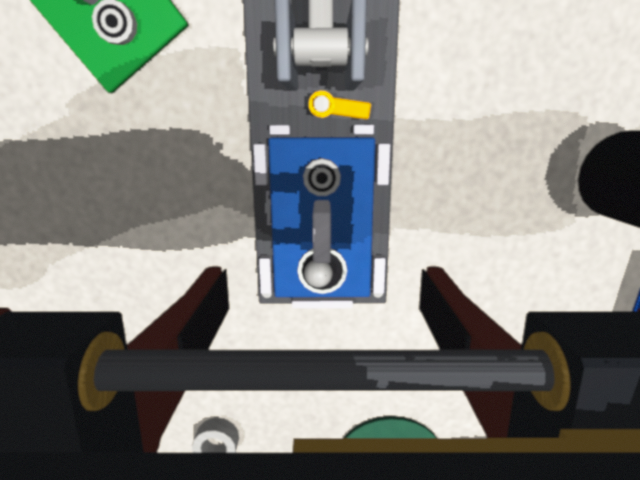

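View pics/z9.png

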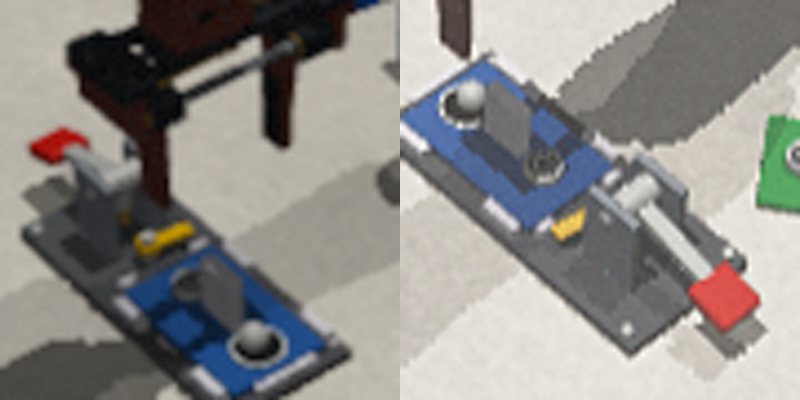

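The handle lies centred between the fingers at column 321, which matches the prediction, and the ball is in its pocket. I'll descend in two stages.

Call:
servo_tool:
  motion:
    - [0,0,15,0,0,0]
    - [0,0,35,0,0,0]
    - [-1,0,55,0,0,0]
    - [-1,0,65,0,0,0]
    - [-1,0,70,0,0,0]
    - [-1,0,70,0,0,0]
    - [-1,0,70,0,0,0]
    - [-1,0,70,0,0,0]

```text
t: 12.68
eef_pos: [0.5535, 0.1274, 0.0505]
orientation: [3.141, -0.0, 1.668]
wrist_force: [-0.2, -1.3, 0.5]
width: 1.001
```

```bash
cat > look2.py <<'E'
from h import *
import sys
from workcell import grab_frame,telemetry
s=telemetry.get_state();print(s['t'],s['wrist_force'],s['eef_pos'],np.degrees(s['orientation']),s['width'])
f=grab_frame("side");g=grab_frame("scene")
A=cv2.resize(f["image"][185:265,255:335,::-1],(400,400),interpolation=cv2.INTER_CUBIC)
B=cv2.resize(g["image"][235:315,300:380,::-1],(400,400),interpolation=cv2.INTER_CUBIC)
cv2.imwrite(sys.argv[1],np.hstack([A,B]))
E
python3 look2.py pics/z10.png
```

```text
12.675 [-0.23778069 -1.32763719  0.45050332] [0.55353895 0.12738523 0.05048361] [ 1.79943720e+02 -1.91061639e-02  9.55444879e+01] 1.000840085058231
```

View pics/z10.png

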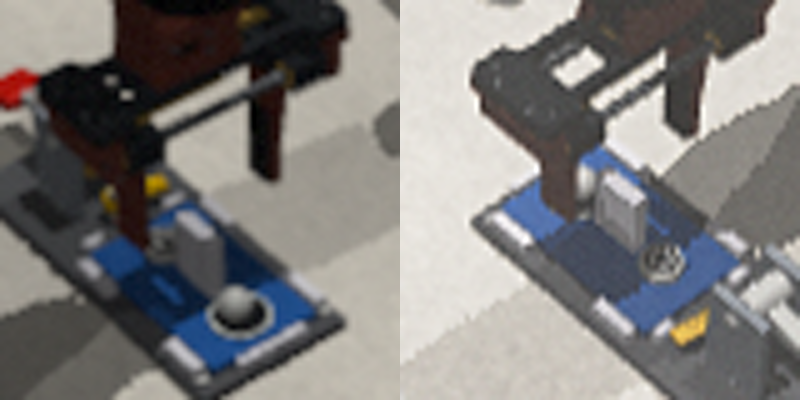

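Run:
```python
from h import *
D=pickle.load(open("side0.pkl","rb"));S=pickle.load(open("scene0.pkl","rb"))
for a,b in(((281,234.6),(357,262)),((308.6,221),(333.6,278.6))):
    print(tri(ray(D,*a),ray(S,*b)))
```

```text
(array([0.50182167, 0.12540581, 0.06952632]), [np.float64(0.0021942774707765225), np.float64(0.002194277470776591)])
(array([0.60037857, 0.13470365, 0.06931331]), [np.float64(0.005602978428383881), np.float64(0.005602978428383845)])
```

Both fingertips triangulate to z ≈ 0.0695 with the TCP reported at 0.0505, confirming an offset of at least 19 mm. The fingers straddle x = 0.551. I'll go down to eef z ≈ 0.012, which puts the tips at about 0.031–0.038. The handle spans 0.018–0.063.

Call:
servo_tool:
  motion:
    - [1,-1,6,0,0,0]
    - [1,-1,14,0,0,0]
    - [1,-1,22,0,0,0]
    - [1,-1,29,0,0,0]
    - [1,-1,34,0,0,0]
    - [1,-1,38,0,0,0]
    - [1,-1,38,0,0,0]
    - [1,-1,38,0,0,0]

```text
t: 13.78
eef_pos: [0.5522, 0.1281, 0.0121]
orientation: [3.141, -0.0, 1.667]
wrist_force: [0.2, 0.9, -0.4]
width: 0.997
```

```bash
python3 look2.py pics/z11.png
```

```text
13.775 [ 0.19480502  0.86885474 -0.43837786] [0.55220484 0.12812683 0.01212461] [ 1.79980841e+02 -5.45822434e-03  9.55324434e+01] 0.9970539050609863
```

View pics/z11.png

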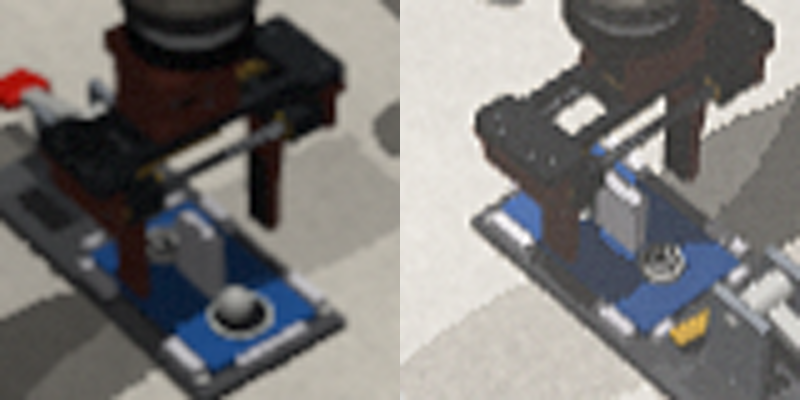

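Fingers straddle the handle mid-height with no contact force. Closing.

Call:
servo_tool:
  motion:
    - [0,0,0,0,0,0]
    - [0,0,0,0,0,0]
    - [0,0,0,0,0,0]
    - [0,0,0,0,0,0]
    - [0,0,0,0,0,0]
    - [0,0,0,0,0,0]
    - [0,0,0,0,0,0]
    - [0,0,0,0,0,0]
    - [0,0,0,0,0,0]
    - [0,0,0,0,0,0]
  fingers: -1

```text
t: 15.12
eef_pos: [0.552, 0.1281, 0.0119]
orientation: [-3.142, -0.0, 1.668]
wrist_force: [0.3, 0.5, -0.4]
width: 0.137
```

```bash
python3 look2.py pics/z12.png
```

```text
15.125 [ 0.34117877  0.49645924 -0.36832706] [0.55198167 0.12812653 0.01193564] [-1.79995999e+02 -5.18165391e-05  9.55428248e+01] 0.13706952056609908
```

View pics/z12.png

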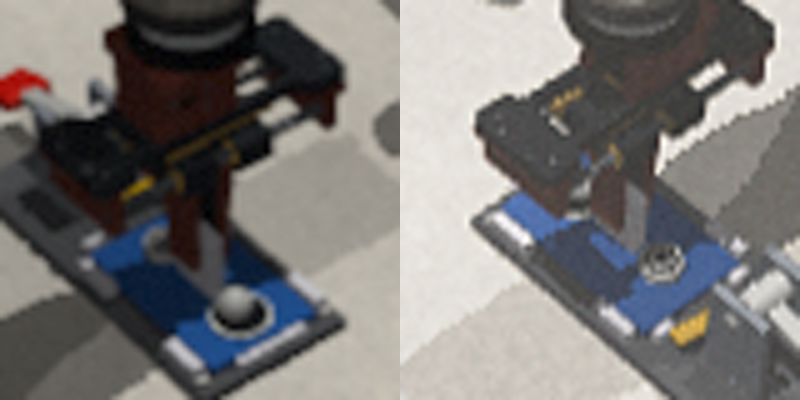

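Opening 0.137 × 88 mm = 12 mm, which is the handle's thickness. Lifting gently.

Call:
servo_tool:
  motion:
    - [0,0,-1,0,0,0]
    - [0,0,-3,0,0,0]
    - [0,0,-6,0,0,0]
    - [0,0,-10,0,0,0]
    - [0,0,-15,0,0,0]
    - [0,0,-20,0,0,0]
    - [0,0,-26,0,0,0]
    - [0,0,-32,0,0,0]
    - [0,0,-38,0,0,0]
    - [0,0,-43,0,0,0]
    - [0,0,-47,0,0,0]
    - [0,0,-50,0,0,0]

```text
t: 16.73
eef_pos: [0.552, 0.1281, 0.0622]
orientation: [3.142, -0.0, 1.667]
wrist_force: [-0.1, -0.4, -2.7]
width: 0.133
```

```bash
python3 look2.py pics/z13.png
```

```text
16.725 [-0.0798469  -0.38930517 -2.6533996 ] [0.55202576 0.12810894 0.06218361] [ 1.79998334e+02 -2.45169978e-03  9.55353785e+01] 0.13290149523804878
```

View pics/z13.png

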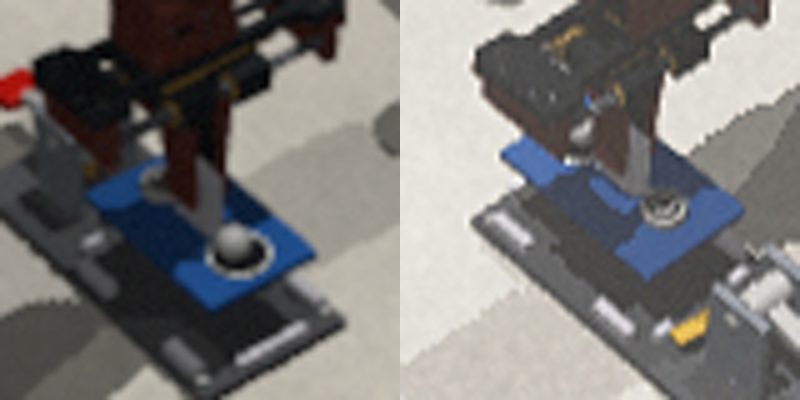

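The tray is out and level with the ball in its pocket. The wrist shows -2.7 N, about 0.28 kg. Continuing up, then I'll refine the goal and check the obstacles.

Call:
servo_tool:
  motion:
    - [0,0,-2,0,0,0]
    - [0,0,-6,0,0,0]
    - [0,0,-12,0,0,0]
    - [0,0,-20,0,0,0]
    - [0,0,-30,0,0,0]
    - [0,0,-41,0,0,0]
    - [0,0,-52,0,0,0]
    - [0,0,-63,0,0,0]
    - [0,0,-73,0,0,0]
    - [0,0,-81,0,0,0]
    - [0,0,-87,0,0,0]
    - [0,0,-90,0,0,0]

```text
t: 18.32
eef_pos: [0.5521, 0.1282, 0.1522]
orientation: [3.141, -0.0, 1.668]
wrist_force: [0.1, -0.7, -2.5]
width: 0.138
```

Run:
```python
from h import *
from workcell import grab_frame,telemetry
s=telemetry.get_state();print(s['t'],s['eef_pos'],np.degrees(s['orientation']),s['wrist_force'],s['width'],s['qpos'].round(2))
for n in("scene","side"):
    f=grab_frame(n);pickle.dump(f,open(n+"14.pkl","wb"));cv2.imwrite(f"pics/{n}14.png",f["image"][:,:,::-1])
    H=hsv(f);h,ss,v=H[...,0],H[...,1],H[...,2];roi=np.zeros(h.shape,bool)
    if n=="scene": roi[175:215,255:310]=1
    else: roi[340:395,335:400]=1
    m=(h>12)&(h<35)&(ss>90)&roi
    c=max(cv2.findContours(cv2.morphologyEx(m.astype(np.uint8),3,np.ones((5,5))),0,1)[0],key=cv2.contourArea)
    P=np.array([onz(f,*p,.006)[:2]*1000 for p in c[:,0]],np.float32)
    print(n,"disc",cv2.minEnclosingCircle(P),cv2.fitEllipse(P))
```

```text
18.325 [0.55206575 0.12816944 0.15223804] [ 1.79992338e+02 -4.05673861e-03  9.55435183e+01] [ 0.12242881 -0.67328923 -2.4508903 ] 0.13824072161362302 [-0.67  0.36  0.42  1.89 -0.18  0.93 -0.07]
scene disc ((476.02642822265625, -334.8664245605469), 55.848304748535156) ((475.9154357910156, -334.3810119628906), (105.61743927001953, 107.35774993896484), 10.991358757019043)
side disc ((473.10382080078125, -338.28680419921875), 55.74338912963867) ((473.3908996582031, -338.99700927734375), (107.24568176269531, 108.97639465332031), 133.9637451171875)
```

View pics/side14.png

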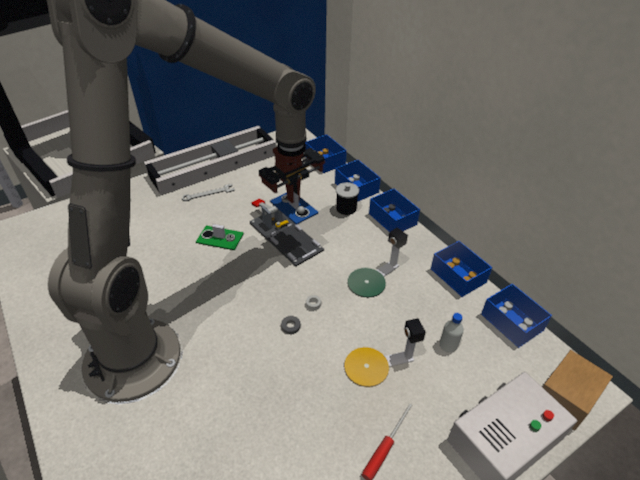

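Both views give a disc of 55 mm radius, centred near (0.4745, -0.3365). I'll generate a smooth 36-row profile.

```bash
python3 mv.py .4745 -.3365 .152 95.55
python3 - <<'E'
import numpy as np
from h import *
u=np.arange(1,37)/36; s=10*u**3-15*u**4+6*u**5
print(s.round(4))
D=pickle.load(open("side14.pkl","rb"))
for p in((409,359),(394,264)): print(onz(D,*p,0).round(3))
E
```

```text
t 18.425 pos [0.5521 0.1282 0.1521] rpy [ 1.7999e+02 -1.0000e-02  9.5540e+01] F [ 0.2 -0.  -3.6] w 0.131
shift [-455.  -122.1    0. ] turn [ 0.01 -0.01 -0.01]
[2.000e-04 1.600e-03 5.100e-03 1.150e-02 2.150e-02 3.550e-02 5.370e-02
 7.640e-02 1.035e-01 1.350e-01 1.705e-01 2.099e-01 2.527e-01 2.984e-01
 3.466e-01 3.967e-01 4.480e-01 5.000e-01 5.520e-01 6.033e-01 6.534e-01
 7.016e-01 7.473e-01 7.901e-01 8.295e-01 8.650e-01 8.965e-01 9.236e-01
 9.463e-01 9.645e-01 9.785e-01 9.885e-01 9.949e-01 9.984e-01 9.998e-01
 1.000e+00]
[ 0.578 -0.379  0.   ]
[ 0.757 -0.104  0.   ]
```

Call:
servo_tool:
  motion:
    - [0,0,0,0,0,0]
    - [-0.7,-0.2,0,0,0,0]
    - [-2.3,-0.6,0,0,0,0]
    - [-5.2,-1.4,0,0,0,0]
    - [-9.8,-2.6,0,0,0,0]
    - [-16.2,-4.3,0,0,0,0]
    - [-24.4,-6.6,0,0,0,0]
    - [-34.8,-9.3,0,0,0,0]
    - [-47.1,-12.6,0,0,0,0]
    - [-61.4,-16.5,0,0,0,0]
    - [-77.6,-20.8,0,0,0,0]
    - [-95.5,-25.6,0,0,0,0]

```text
t: 19.92
eef_pos: [0.5355, 0.0293, 0.152]
orientation: [3.142, -0.0, 1.667]
wrist_force: [-0.9, -0.1, -3.4]
width: 0.132
```

Call:
servo_tool:
  motion:
    - [-19.5,-5.2,0,0,0,0]
    - [-40.3,-10.8,0,0,0,0]
    - [-62.2,-16.7,0,0,0,0]
    - [-85,-22.8,0,0,0,0]
    - [-108.3,-29,0,0,0,0]
    - [-132,-35.4,0,0,0,0]
    - [-155.7,-41.7,0,0,0,0]
    - [-179,-48,0,0,0,0]
    - [-201.8,-54.1,0,0,0,0]
    - [-223.7,-60,0,0,0,0]
    - [-244.5,-65.6,0,0,0,0]
    - [-264,-70.8,0,0,0,0]

```text
t: 21.42
eef_pos: [0.49, -0.2406, 0.152]
orientation: [-3.142, 0.0, 1.667]
wrist_force: [-0.1, 0.2, -2.9]
width: 0.134
```

Call:
servo_tool:
  motion:
    - [-17.9,-4.8,0,0,0,0]
    - [-34.1,-9.1,0,0,0,0]
    - [-48.4,-13,0,0,0,0]
    - [-60.7,-16.3,0,0,0,0]
    - [-71.1,-19.1,0,0,0,0]
    - [-79.4,-21.3,0,0,0,0]
    - [-85.7,-23,0,0,0,0]
    - [-90.3,-24.2,0,0,0,0]
    - [-93.2,-25,0,0,0,0]
    - [-94.8,-25.4,0,0,0,0]
    - [-95.4,-25.6,0,0,0,0]
    - [-95.5,-25.6,0,0,0,0]

```text
t: 22.92
eef_pos: [0.4746, -0.3364, 0.1519]
orientation: [-3.142, -0.0, 1.668]
wrist_force: [0.5, 0.3, -3.1]
width: 0.132
```

```bash
cat > look3.py <<'E'
from h import *
import sys
from workcell import grab_frame,telemetry
s=telemetry.get_state();print(s['t'],s['wrist_force'],s['eef_pos'],np.degrees(s['orientation']),s['width'],abs(s['qvel']).max())
f=grab_frame("side");g=grab_frame("scene");pickle.dump((f,g),open("last.pkl","wb"))
A=cv2.resize(f["image"][290:410,310:430,::-1],(400,400),interpolation=cv2.INTER_CUBIC)
B=cv2.resize(g["image"][130:230,230:330,::-1],(400,400),interpolation=cv2.INTER_CUBIC)
cv2.imwrite(sys.argv[1],np.hstack([A,B]))
E
python3 look3.py pics/z15.png; python3 mv.py .4745 -.3365 .112 95.55
```

```text
22.925 [ 0.48285135  0.34400799 -3.07050092] [ 0.47456201 -0.33636747  0.15192313] [-1.79998728e+02 -8.36200313e-03  9.55530905e+01] 0.13190383399493483 0.0024538171557005085
t 23.025 pos [ 0.4746 -0.3364  0.1519] rpy [-1.800e+02 -1.000e-02  9.555e+01] F [-0.2  0.4 -3.1] w 0.136
shift [-0.1 -0.1 39.9] turn [-0.   -0.01  0.  ]
```

View pics/z15.png

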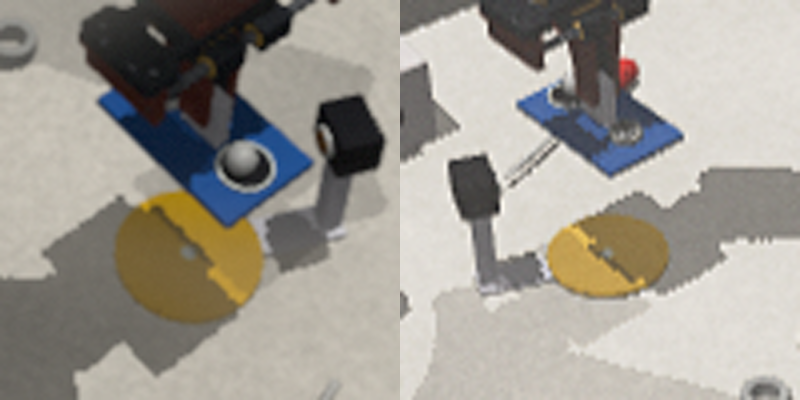

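The tray is level over the disc with the ball in its pocket, and the gauge head is clear. I'll lower it about 38 mm.

Call:
servo_tool:
  motion:
    - [0,0,1,0,0,0]
    - [0,0,3,0,0,0]
    - [0,0,6,0,0,0]
    - [0,0,10,0,0,0]
    - [0,0,15,0,0,0]
    - [0,0,20,0,0,0]
    - [0,0,25,0,0,0]
    - [0,0,30,0,0,0]
    - [0,0,34,0,0,0]
    - [0,0,36,0,0,0]
    - [0,0,38,0,0,0]
    - [0,0,38,0,0,0]

```text
t: 24.52
eef_pos: [0.4745, -0.3365, 0.1139]
orientation: [-3.142, -0.0, 1.667]
wrist_force: [0.0, 0.8, -3.5]
width: 0.136
```

Call:
servo_tool:
  motion:
    - [0,0,0,0,0,0]
    - [0,0,0,0,0,0]
    - [0,0,0,0,0,0]
    - [0,0,0,0,0,0]

```text
t: 25.02
eef_pos: [0.4746, -0.3365, 0.114]
orientation: [3.141, -0.0, 1.667]
wrist_force: [-0.8, 1.0, -2.1]
width: 0.132
```

```bash
python3 look3.py pics/z16.png
python3 - <<'E'
from h import *
f,g=pickle.load(open("last.pkl","rb"))
Q=[]
for F,(a,b,c,d) in((f,(290,400,310,430)),(g,(130,215,240,320))):
    H=hsv(F);h,s,v=H[...,0],H[...,1],H[...,2];roi=np.zeros(h.shape,bool);roi[a:b,c:d]=1
    m=((h>100)&(h<125)&(s>110)&(v>30)&roi).astype(np.uint8)
    k=max(cv2.findContours(m,0,1)[0],key=cv2.contourArea)
    q=cv2.approxPolyDP(cv2.convexHull(k),3,True)[:,0];print(q.tolist())
    # ray onto plate top plane at z=.120
    P=np.array([onz(F,*p,.120)[:2]*1000 for p in cv2.convexHull(k)[:,0]],np.float32);print(cv2.minAreaRect(P))
A=cv2.resize(f["image"][170:260,235:325,::-1],(400,400),interpolation=cv2.INTER_CUBIC)
B=cv2.resize(g["image"][250:340,320:410,::-1],(400,400),interpolation=cv2.INTER_CUBIC)
cv2.imwrite("pics/nest16.png",np.hstack([A,B]))
E
```

```text
25.025 [-0.7690201   1.02513048 -2.14235895] [ 0.47456931 -0.33652826  0.11399077] [ 1.79994436e+02 -7.57145741e-05  9.55400666e+01] 0.13231706951733807 0.0016418034772315456
[[400, 349], [377, 366], [339, 330], [379, 329]]
((473.0535583496094, -339.3156433105469), (78.52586364746094, 128.76681518554688), 5.258586883544922)
[[300, 172], [284, 181], [279, 179], [296, 169]]
((470.88958740234375, -284.2066345214844), (77.35160064697266, 29.846513748168945), 3.1087875366210938)
```

View pics/z16.png

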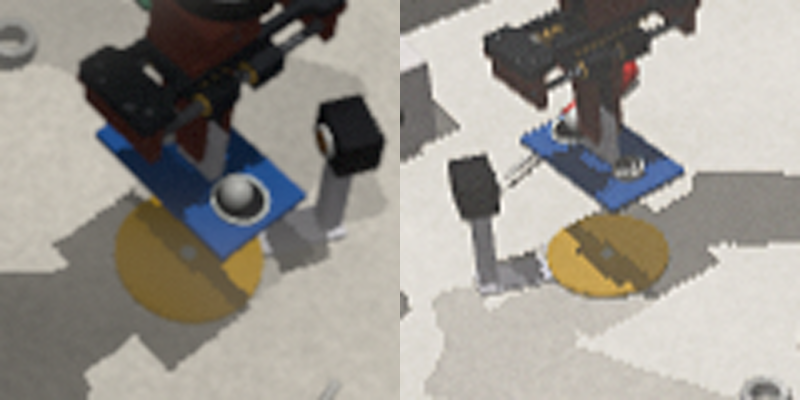

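View pics/nest16.png

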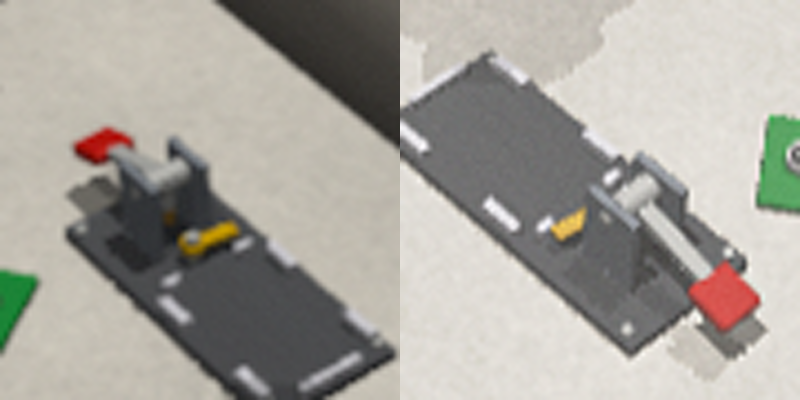

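The side view puts the tray at (0.473, -0.339), within about 3 mm of the disc centre. Its size at the z = 0.12 plane is 78.5 x 128.8 mm, which fits an underside near 0.112. The lever is down, the ball is in its pocket and the arm is at rest. Handing in.

```bash
python3 -c "
from workcell import close_job
print(close_job())"
```

```text
the job is handed in; nothing more can be done
None
```

The job is handed in at about 25 s of the 64 s limit. I pressed the lever past its click, lifted the tray out by its handle and carried it to the yellow gauge, where the gripper still holds it. `close_job()` reports no verdict, so these are my own last checks:

- **Position:** the tray is level, about 3 mm from the disc centre. Its underside is about 112 mm above the bench, against the lens at 110 mm.
- **At rest and clear:** the joints were practically still (under 0.002 rad/s), and the pictures show the tray clear of the gauge.
- **Ball and grip:** the ball is in its pocket. The gripper opening of 12 mm matches the handle's thickness.
- **Lever and bystanders:** the lever stayed down with the latch aside. My path kept well clear of the bystanders, but I did not measure their final positions.

**Fingertip disagreement:** the reported TCP did not match the real fingertips. Triangulation put them about 19 mm short of it, and the contacts with the lever pad suggested about 26 mm. I set the grasp height from those measurements and watched it in the pictures.

**Scene-camera check failed:** the final tray outline in the scene camera came out partial because the gripper hid part of the tray. The final position therefore rests on the side view and the arm's own pose, which agree to about 3 mm.

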